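Fit the bench lamp's arm until its button clicks

ROBOT

A 6-joint arm with a two-finger parallel gripper is mounted at the origin on the work surface. World frame = base frame: x ahead of the robot, y to its left, z up, the work surface at z = 0. Lengths are in m, angles in rad, forces in N, time in s.
With the tool pointing down it reaches from about 0.425 to 0.95 m from the base axis. Payload 3.5 kg.
Tool frame: the origin (TCP) lies at the very end of the fingers, on their centre line; the grasp point (between the pads) lies 19 mm behind it; z points along the fingers, y is the line along which they close (so a half turn about z gives the same grasp; the last joint's range is limited). The gripper opens to 85 mm and grips with 20 to 120 N. Pads are 22 mm wide; open, the fingers measure 114 mm over their backs; the gripper's body (76 mm by 85 mm) begins 54 mm behind the grasp point. The pads swing forward as they close: fully open they stand 13 mm farther back than shut.
Start: joints at [1.044, 0.286, 1.577, -0, 1.279, -0.15], TCP at [0.248, 0.628, 0.231] pointing down, gripper open.
Joint ranges: [-2.77, 2.77], [-0.9, 2.22], [0.21, 2.48], [-1.53, 4.67], [0.24, 2.81], [-2.84, 2.84]. Speed limits (rad/s): [2.79, 2.79, 3.14, 3.14, 3.14, 3.14].

INTERFACE

Orientations are given as a unit quaternion [x, y, z, w].
In Python, from plant import ctrl gives the robot as it stands.
- The arm moves only by the tool inch_along, called after "Emit:" as name([rows], argument=value, ...), one row to a line, values as JSON. Schema: {"type":"object","properties":{"deltas":{"type":"array","items":{"type":"array","items":{"type":"number"},"minItems":7,"maxItems":7},"minItems":1,"maxItems":10},"grip_n":{"type":"number"},"only":{"type":"string"},"quiet":{"type":"boolean"},"lines":{"type":"string"}},"required":["deltas"],"additionalProperties":false}. deltas is a list of rows, 1 to 10 of them, each of 7 numbers: dx, dy, dz in units of 20 mm, then a rotation vector rx, ry, rz in units of 0.1 rad, then the opening from 0.0 (shut) to 1.0 (fully open); each row is the pose to reach, as a shift and turn from the pose commanded when the call began, along the tool's axes at that moment; what a row does not reach only later rows make up. A row lasts 1/8 s, in which the tool goes at most 0.0625 m and 0.188 rad, less where a joint would pass 70% of its speed; a pose out of reach is approached as far as the arm can. The fingers move at their own pace and stop on an object; grip_n is the grip in N (left out, the last holds). Time passes only in rows, so rows that do not move let the fingers close. The tool returns the time, the measured TCP pose, the force, the opening and the grip force at its end. only (a regular expression) keeps the lines of the reply that match it, lines (a string "A,B") keeps lines A to B, and quiet returns only ok. Input that does not fit is refused with a message, and nothing moves.
- ctrl.get_state(): the state, without advancing time (a new reading comes with each control period).
- ctrl.read_camera(name): name is "scene" or "top" or "wrist"; returns a dict with "pixels" (420x560x3 uint8, red, green, blue), "camera_matrix" (3x3 intrinsics, pixels), "xyz" and "orientation" of the camera in the world. Camera axes: x right, y down, z forward; pixel columns grow to the right and rows downward; lengths in m; the calibration is good to about 2 mm. The wrist camera is an equidistant fisheye: a pixel r from the principal point sees the ray r / f radians off the axis. A picture is of the moment at which its call begins. There is no depth.
- ctrl.sign_off(): hands the job in; it is judged then, once.
The state is a dict: "time": time; "qpos": joint angles; "dq": joint speeds; "joint_efforts": joint torques, N m; "eef_pos": TCP position; "tcp_rot": TCP orientation; "contact_force": force on the tool from outside, world axes, zero at the start; "wrist_torque": the same for the moment, N m; "opening": opening from 0.0 (shut) to 1.0 (fully open); "finger_force": force on a finger pad.
Only numpy, scipy, OpenCV 4.12 (cv2) and the standard library are available. Lean on these libraries where they do the work, as an engineer would, in place of code of your own. Each camera call takes 0.05 s, during which the arm holds its last target. There are 200 camera calls.

TASK

Get the bench lamp ready: pull the rubber cap off the lamp's tilted stub and put it in the parts tray, then slide the lamp arm, hole side up, all the way onto the stub until the spring button pops out through the hole, and only then swing the lamp's lever over to on. Let go of everything and leave the other things on the desk where they are.

Things in the scene. Friction and masses are not known exactly. Their poses are not given: they have to be found in the camera images.
- lamp_base: Heavy fixed base of a bench lamp, grey: a flat foot 150 x 190 x 20 mm (x +-75, y -70 to +120) with a column 40 mm square (x -38 to +2, y = 0) up to z = 77 mm. Origin on the table; z up. The neck leans out over +x of this frame, towards the robot; the on/off lever stands on the foot at x = 20, y = +85 mm.
- neck: Neck, fixed on the base at x = 0, z = 85 mm: its +x rises outwards 30 deg above level; y level, z up and back. The face x = 0 of its 42 mm square collar is the shoulder the arm butts against. From it along +x stands a square aluminium stub 23 x 23 mm, full to x = 63, then a round nose tapering to 12 mm across at x = 75 mm. The arm has 1.5 mm play all round.
- snap_button (a joint): Spring button in the stub's +z face, 36 mm from the shoulder: a steel cone 15 mm across, 6 mm proud. Value in m: 0 = fully out, 0.0065 = pressed in. Spring 3 to 5 N. The arm's mouth pushes it in by itself as it slides over (up to some 15 N along the stub); it pops out again when the arm's hole comes over it.
- cap: Black rubber end cap on the stub's end, loose fit (1.5 mm all round): a 32 x 32 x 62 mm block with a 26 mm square bore 26 mm deep in one end, the rest solid. Origin: centre of the open end; x: along the cap towards its closed end. At the start it covers the stub from x = 50 mm outwards and slides off along the stub's axis. About 50 g.
- cap_center (a point): A point on the cap's axis 36 mm from its open end: good place to grip it (across its 32 mm width).
- lamp_arm: Lamp arm lying on the mat: square aluminium tube, outside 32, bore 26, length 170 mm; black light bar 36 x 120 x 18 mm crosswise at its far end (x = 158 to 194). Origin: centre of the open mouth, on the axis (16 mm above the table); x towards the light bar; z up, the face with the hole. About 220 g. Fitted: its frame coincides with the neck's.
- tube_hole (a point): Centre of the hole in the outer +z face of the lamp arm, 36 mm from its mouth: 19 mm along the tube x 18 mm wide.
- tube_grip (a point): Point on the lamp arm's axis 105 mm from its mouth, near its centre of mass: good place to grip it (across its 32 mm width).
- tray: Grey open parts tray 150 x 150 mm, 35 mm high, walls and floor 4 mm. Origin: centre of its underside. Fixed.
- switch (a joint): The lamp's on/off lever on the foot, in rad: near 0 = off (leaning 0.5 rad to -x of the base, away from the robot), 1.0 = on (leaning as far to +x). It stays where it is left; 1 to 2 N at the knob moves it.
- switch_tip (a point): Centre of the 26 mm black knob at the end of that lever, 60 mm from the hinge; the hinge axis is parallel to y of the base, at x = 20, y = 85, z = 42 mm of the base.
- driver_a: Bystander: screwdriver 150 mm long, lying in front of the base, under where the arm will reach.
- driver_b: Bystander: screwdriver 160 mm long, lying on the left.
- tape: Bystander: cardboard tape ring 90 mm across, 25 mm high, on the robot's side of the mat.
- bottle: Bystander: white bottle 52 mm across, 130 mm high, on the right.

How it is judged:
On the way, in this order (a step that is already met when the one before it is completed fails the run):
1. the cap is off the stub, lying in the tray and let go (x of cap_center in the frame of tray between -0.068 and 0.068 m and y of cap_center in the frame of tray between -0.068 and 0.068 m and z of cap_center in the frame of tray between 0 and 0.05 m and contact force between the fingers and cap below 0.1 N and linear speed of cap below 0.02 m/s), for 0.2 s.
2. the lamp arm is fully home on the stub with the button out through its hole (x of lamp_arm in the frame of neck between -0.004 and 0.005 m and y of lamp_arm in the frame of neck between -0.004 and 0.004 m and z of lamp_arm in the frame of neck between -0.004 and 0.004 m and angle between the x axis of lamp_arm and the x axis of neck, either way round below 0.12 rad and angle between the z axis of lamp_arm and the z axis of neck, either way round below 0.2 rad and value of joint snap_button below 0.0015 m), for 0.2 s.
3. the lever is swung over to on, the arm still locked (all of step 2 and value of joint switch above 0.85 rad), for 0.2 s.
At the end, for the whole second after the job is handed in: Cap let go in the tray (its grip point within 68 mm of the centre each way, under 50 mm high); arm mouth within 5 mm of the shoulder, 4 mm of the axis, within 0.12 rad, button within 1.5 mm of fully out through the hole, arm let go and at rest; lever past 0.85 rad (all of step 1 and all of step 3 and contact force between the fingers and lamp_arm below 0.1 N and linear speed of lamp_arm below 0.02 m/s); the robot touches nothing.
It fails at once if a bystander is moved more than 30 mm (distance of any of driver_a, driver_b, tape, bottle from where it was at the start of the episode above 0.03 m).
It fails at once if the lever is swung to on before the arm is fully home (value of joint switch above 0.85 rad and not (x of lamp_arm in the frame of neck between -0.006 and 0.006 m)).
It also fails if it takes over 72 s, if anything falls off the work surface, if the arm or the gripper's body presses on something with over 40 N, if the wrist force passes 120 N, or if a joint passes its speed limit or range.

## Working session

There is one attempt and no reset: what is moved stays moved. The work goes in short steps, Python scripts to look and compute and a tool call to move; the robot and the scene stay as the last step left them, time stands still between calls to the robot, and variables do not carry over. Pictures are saved under pics/ and viewed, at most 14 in all, crops included, and the job is handed in when it is done.

```bash
ls; mkdir -p pics
```

Run:
```python
from plant import ctrl
import cv2,json
for n in("scene","top"):
    c=ctrl.read_camera(n); cv2.imwrite(f"pics/{n}0.png",c["pixels"][...,::-1])
    print(n,c["camera_matrix"],c["xyz"],c["orientation"])
print(ctrl.get_state())
```

```text
pics
plant.py
scene [[438.90343855   0.         284.37198055]
 [  0.         438.90343855 205.16038641]
 [  0.           0.           1.        ]] [1.1933373  0.73360653 1.05759454] [ 0.31342852  0.86292418 -0.36979485 -0.14274518]
top [[543.91535606   0.         288.25903692]
 [  0.         543.91535606 208.43906726]
 [  0.           0.           1.        ]] [ 0.21706903 -0.01015815  1.64695733] [ 0.70486981 -0.70219295  0.0730798  -0.06886909]
{'time': 0.1, 'qpos': array([ 1.04402009e+00,  2.87126467e-01,  1.57802472e+00, -1.68800974e-05,
        1.27854750e+00, -1.50016242e-01]), 'dq': array([-9.45263884e-04, -1.48873235e-03, -2.49734759e-03,  3.66194829e-04,
        7.68248274e-05,  9.25197126e-04]), 'joint_efforts': array([ 1.82528613e-03, -4.07291222e+01, -2.93700564e+01, -1.00761213e-04,
        3.37163343e-03, -8.09041069e-06]), 'eef_pos': array([0.24803126, 0.627156  , 0.23005572]), 'tcp_rot': array([ 1.87265299e-01,  9.82308810e-01, -9.95982623e-04, -3.41954244e-04]), 'contact_force': array([-0.52075584, -0.85586144, -0.28374026]), 'wrist_torque': array([0.02078096, 0.04000812, 0.00582168]), 'finger_force': 0.0, 'opening': 1.0029583397178592}
```

View pics/scene0.png

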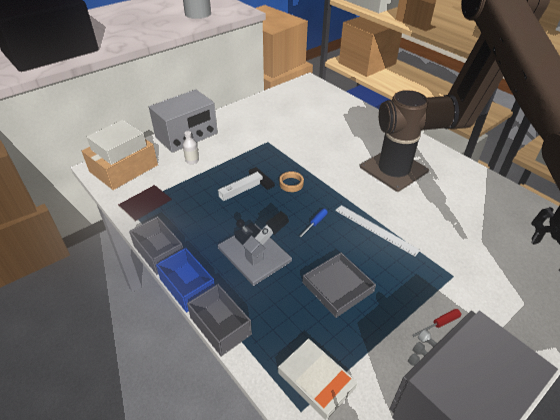

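View pics/top0.png

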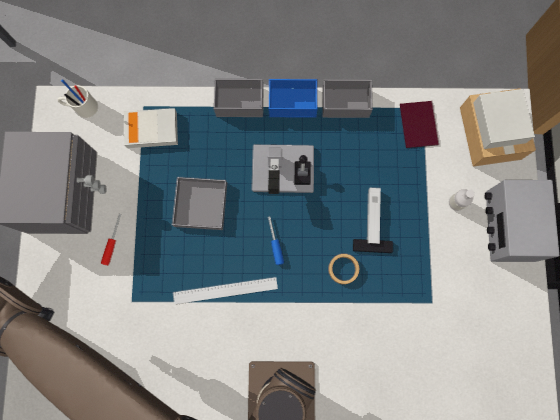

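Create h.py:
```python
import numpy as np,cv2
from scipy.spatial.transform import Rotation as R
from plant import ctrl
def cam(n):
    c=ctrl.read_camera(n); return c
def proj(c,P):
    p=R.from_quat(c["orientation"]).inv().apply(np.atleast_2d(P)-c["xyz"]); K=c["camera_matrix"]
    if c.get("fish"):
        r=np.hypot(p[:,0],p[:,1]); t=np.arctan2(r,p[:,2])/np.maximum(r,1e-9)
        return np.c_[K[0,0]*p[:,0]*t+K[0,2],K[1,1]*p[:,1]*t+K[1,2]]
    return np.c_[K[0,0]*p[:,0]/p[:,2]+K[0,2],K[1,1]*p[:,1]/p[:,2]+K[1,2]]
def ray(c,uv):
    K=c["camera_matrix"]; d=np.array([(uv[0]-K[0,2])/K[0,0],(uv[1]-K[1,2])/K[1,1],1.])
    if c.get("fish"):
        r=np.hypot(d[0],d[1]); d=np.array([d[0]/r*np.sin(r),d[1]/r*np.sin(r),np.cos(r)])
    return R.from_quat(c["orientation"]).apply(d)
def onplane(c,uv,z):
    d=ray(c,uv); o=np.array(c["xyz"]); return o+d*(z-o[2])/d[2]
def crop(c,x0,y0,x1,y1,s,f):
    cv2.imwrite(f,cv2.resize(c["pixels"][y0:y1,x0:x1,::-1],None,fx=s,fy=s,interpolation=cv2.INTER_CUBIC))
```

Run:
```python
from h import *
import pickle
t=cam("top");s=cam("scene");pickle.dump((t,s),open("c0.pkl","wb"))
a=cv2.resize(t["pixels"][138:258,240:400,::-1],None,fx=5,fy=5,interpolation=cv2.INTER_CUBIC)
cv2.imwrite("pics/t1.png",a)
crop(s,200,160,310,290,4.5,"pics/s1.png")
```

```text
(no output)
```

View pics/t1.png

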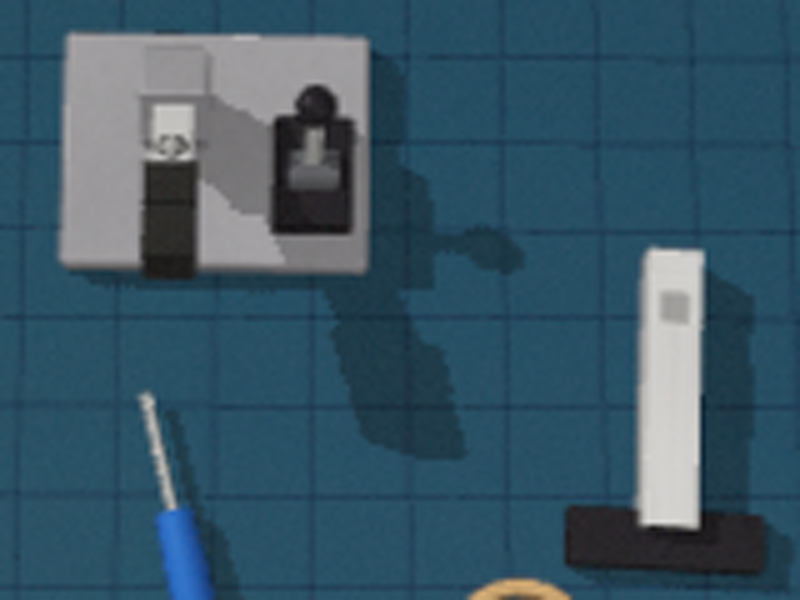

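View pics/s1.png

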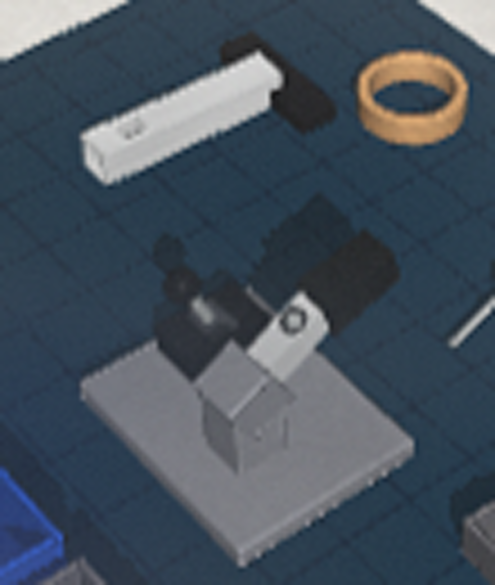

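Create fit.py:
```python
from h import *
import pickle
from scipy.optimize import least_squares
t,s=pickle.load(open("c0.pkl","rb"))
T=lambda p:((p[0]+.5)/5-.5+240,(p[1]+.5)/5-.5+138)
S=lambda p:((p[0]+.5)/4.5-.5+200,(p[1]+.5)/4.5-.5+160)
a=np.pi/6; N=np.array([[np.cos(a),0,-np.sin(a)],[0,1,0],[np.sin(a),0,np.cos(a)]])
nk=lambda x,y,z:N@np.array([x,y,z])+[0,0,.085]
def fit(obs,x0,lbl):
    W=lambda p,P:R.from_euler('z',p[2]).apply(P)+[p[0],p[1],0]
    f=lambda p:np.concatenate([(proj(c,W(p,P))[0]-uv) for c,uv,P in obs])
    r=least_squares(f,x0,loss='soft_l1'); print(lbl,r.x.round(4)); print(f(r.x).reshape(-1,2).round(1).tolist()); return r.x
fit([(t,T((67,33)),[-.075,-.07,.02]),(t,T((369,38)),[-.075,.12,.02]),(t,T((60,262)),[.075,-.07,.02]),
 (t,T((367,265)),[.075,.12,.02]),(t,T((172,146)),nk(.036,0,.0145)),(s,S((82,385)),[-.075,.12,.02]),
 (s,S((240,546)),[-.075,-.07,.02]),(s,S((413,442)),[.075,-.07,.02]),(s,S((292,320)),nk(.036,0,.0145)),
 (t,T((315,103)),[.02-.06*np.sin(.5),.085,.042+.06*np.cos(.5)]),(s,S((183,285)),[.02-.06*np.sin(.5),.085,.042+.06*np.cos(.5)]),
 (t,T((144,278)),nk(.112,-.016,-.016)),(t,T((197,278)),nk(.112,.016,-.016))],[.7,0,3.14],"base")
fit([(t,T((645,250)),[0,-.016,.032]),(t,T((704,252)),[0,.016,.032]),(t,T((676,306)),[.036,0,.031]),
 (t,T((640,525)),[.17,-.016,.032]),(t,T((698,528)),[.17,.016,.032]),(s,S((131,128)),[.036,0,.031])],[.6,-.25,3.14],"arm")
for p in [(177,179),(227,180),(225,229),(174,227)]: print("tray",onplane(t,p,.035).round(3))
```

```bash
python3 fit.py
```

Run:
```python
from h import *
w=cam("wrist"); print(w["camera_matrix"],w["xyz"],w["orientation"]); s=ctrl.get_state()
Rt=R.from_quat(s["tcp_rot"]); print(Rt.inv().apply(np.array(w["xyz"])-s["eef_pos"]), (Rt.inv()*R.from_quat(w["orientation"])).as_matrix().round(3))
print(Rt.as_matrix().round(3))
```

```text
base [0.6767 0.0237 3.1347]
[[-0.5, 0.3], [-0.2, 0.0], [-0.3, 1.2], [0.2, 1.3], [-0.2, 0.1], [-1.7, -1.1], [-0.5, 1.2], [0.3, -0.9], [-0.6, -0.5], [0.1, 0.3], [-1.8, 1.2], [-0.7, -0.2], [-0.2, -0.1]]
arm [ 0.6118 -0.2832  3.0919]
[[0.8, -0.1], [-0.5, 0.1], [-0.5, 0.6], [0.5, 0.0], [-0.4, 0.0], [-0.8, 0.3]]
tray [0.636 0.321 0.035]
tray [0.634 0.168 0.035]
tray [0.482 0.17  0.035]
tray [0.487 0.323 0.035]
[[325.1922621    0.         286.38878428]
 [  0.         325.1922621  212.39504129]
 [  0.           0.           1.        ]] [0.17854248 0.65516049 0.37181986] [0.81803783 0.55580207 0.08282805 0.12262821]
[ 7.49844018e-02  4.92318248e-05 -1.41153924e-01] [[-0.001 -0.956 -0.293]
 [ 1.    -0.001  0.   ]
 [-0.    -0.293  0.956]]
[[-0.93   0.368 -0.001]
 [ 0.368  0.93  -0.001]
 [ 0.    -0.001 -1.   ]]
```
Great. Hole at arm y: "hole side up" confirmed.

Add to h.py:
```python
def M(x,z):  # tool rotation from tool x and z world dirs
    z=np.array(z,float);z/=np.linalg.norm(z);y=np.cross(z,x);y/=np.linalg.norm(y);return R.from_matrix(np.c_[np.cross(y,z),y,z])
def delta(p,Rt):
    s=ctrl.get_state();Rc=R.from_quat(s["tcp_rot"])
    d=Rc.inv().apply(np.array(p)-s["eef_pos"]);r=(Rc.inv()*Rt).as_rotvec()
    print("delta",d.round(4),r.round(4),"| cur",s["eef_pos"].round(4),"F",s["contact_force"].round(1),"op",round(s["opening"],3),"q",s["qpos"].round(2),"t",round(s["time"],2))
```

Create d.py:
```python
import sys
from h import *
a=eval(sys.argv[1]); delta(a[0],M(a[1],a[2]))
```

```bash
python3 d.py "[[.602,.024,.23],[-1,.007,0],[0,0,-1]]"
```

```text
delta [-0.551  -0.4309  0.0011] [-1.100e-03 -3.000e-04 -3.698e-01] | cur [0.2482 0.6274 0.2307] F [-0.4  0.1 -0.1] op 0.999 q [ 1.04  0.29  1.58 -0.    1.28 -0.15] t 0.25
```

The rows are not in the units I measure in: shifts go in units of 20 mm and turns go in units of 0.1 rad. I convert before sending: -0.551 m is -27.55, -0.431 m is -21.55, -0.37 rad is -3.7.

Emit:
inch_along([
  [-13.75,-10.75,0,0,0,-1.85,0.8],
  [-13.75,-10.75,0,0,0,-1.85,0.8],
  [-13.75,-10.75,0,0,0,-1.85,0.8],
  [-13.75,-10.75,0,0,0,-1.85,0.8],
  [-27.55,-21.55,0,0,0,-3.7,0.8],
  [-27.55,-21.55,0,0,0,-3.7,0.8],
  [-27.55,-21.55,0,0,0,-3.7,0.8],
  [-27.55,-21.55,0,0,0,-3.7,0.8],
  [-27.55,-21.55,0,0,0,-3.7,0.8],
  [-27.55,-21.55,0,0,0,-3.7,0.8],
], grip_n=30)

```text
time: 1.5
eef_pos: [0.5625, 0.0911, 0.2315]
tcp_rot: [0.003, 1.0, 0.0, 0.0]
contact_force: [0.3, 0.2, 0.1]
opening: 0.802
finger_force: 0.0
```

```bash
python3 d.py "[[.602,.024,.23],[-1,.007,0],[0,0,-1]]"
```

```text
delta [-0.0399 -0.0669  0.0016] [0.0002 0.0007 0.    ] | cur [0.5625 0.0911 0.2315] F [0.3 0.2 0.1] op 0.802 q [-0.02  0.06  1.84  0.    1.25 -1.58] t 1.5
```

To row units: -0.067 m is -3.35, -0.04 m is -2.

Emit:
inch_along([
  [-1,-1.7,0,0,0,0,0.8],
  [-2,-3.35,0,0,0,0,0.8],
  [-2,-3.35,0,0,0,0,0.8],
  [-2,-3.35,0,0,0,0,0.8],
])

```text
time: 2.0
eef_pos: [0.6009, 0.0261, 0.231]
tcp_rot: [0.003, 1.0, 0.0, -0.0]
contact_force: [-0.1, 0.3, 0.0]
opening: 0.803
finger_force: 0.0
```

Create wv.py:
```python
import sys,pickle
from h import *
w=cam("wrist");w["fish"]=1;s=ctrl.get_state();w["tcp"]=s["eef_pos"];w["rot"]=s["tcp_rot"]
pickle.dump(w,open(sys.argv[1]+".pkl","wb"));cv2.imwrite("pics/"+sys.argv[1]+".png",w["pixels"][...,::-1])
```

```bash
python3 wv.py w1; python3 d.py "[[.602,.024,.23],[-1,.007,0],[0,0,-1]]"
```

```text
delta [-0.0012 -0.0026  0.0011] [ 0.0004 -0.0006  0.0009] | cur [0.6008 0.0266 0.2311] F [-0.1 -0.6 -0.6] op 0.799 q [-0.12  0.13  1.76  0.    1.25 -1.69] t 2.05
```

View pics/w1.png

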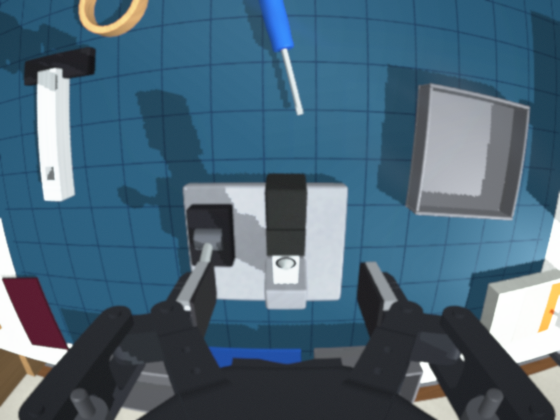

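Create fit2.py:
```python
from fit import *
w=pickle.load(open("w1.pkl","rb"))
print(w["xyz"],w["tcp"])
fit([(w,(185,184.5),[.075,.12,.02]),(w,(347,184.5),[.075,-.07,.02]),(w,(343.5,300),[-.075,-.07,.02]),
 (w,(286,263.5),nk(.036,0,.0145)),(w,(265.5,175),nk(.112,.016,-.016)),(w,(306.5,175),nk(.112,-.016,-.016)),
 (w,(265,254),nk(.05,.016,.016)),(w,(306,254),nk(.05,-.016,.016))],[.677,.024,3.135],"base_w")
fit([(w,(44,200.5),[0,.016,.032]),(w,(74,197),[0,-.016,.032]),(w,(49,173),[.036,0,.031])],[.61,-.283,3.09],"arm_w")
```

```bash
python3 fit2.py | tail -5
```

```text
[0.52612182 0.02669486 0.3724593 ] [0.60081832 0.02656147 0.2311372 ]
base_w [0.6756 0.0258 3.1358]
[[-3.6, 0.3], [1.6, -0.7], [-2.6, -0.6], [0.2, 0.2], [-0.3, -0.7], [0.4, -0.8], [2.2, 1.9], [-0.7, 1.8]]
arm_w [ 0.6096 -0.2758  3.2603]
[[2.9, 0.3], [-10.6, 0.3], [0.1, -0.7]]
```

To row units: 0.121 m is 6.05, 0.119 m is 5.95.

Emit:
inch_along([
  [-0.05,0,2.5,0,0,0,0.8],
  [-0.05,0,5,0,0,0,0.8],
  [-0.05,0,5.95,0,0,0,0.8],
  [-0.05,0,6.05,0,0,0,0.8],
  [-0.05,0,6.05,0,0,0,0],
  [-0.05,0,6.05,0,0,0,0],
  [-0.05,0,6.05,0,0,0,0],
  [-0.05,0,6.05,0,0,0,0],
], grip_n=40)

```text
time: 3.05
eef_pos: [0.6039, 0.0257, 0.1129]
tcp_rot: [0.003, 1.0, -0.0, 0.002]
contact_force: [-0.7, 0.8, 5.8]
opening: 0.374
finger_force: 42.9
```

```bash
python3 d.py "[[.60,.026,.109],[-1,.007,0],[0,0,-1]]"
```

```text
delta [0.0039 0.0003 0.0039] [-0.0002  0.0043  0.0002] | cur [0.6039 0.0257 0.1129] F [-0.7  0.8  5.8] op 0.374 q [-0.13  0.25  1.85  0.    1.04 -1.69] t 3.05
```

To row units: -0.08 m is -4, 0.06 m is 3.

Emit:
inch_along([
  [0.45,0,-0.25,0,0,0,0],
  [0.85,0,-0.5,0,0,0,0],
  [1.3,0,-0.75,0,0,0,0],
  [1.75,0,-1,0,0,0,0],
  [2.15,0,-1.25,0,0,0,0],
  [3,0,-2.5,0,0,0,0],
  [3,0,-4,0,0,0,0],
  [3,0,-4,0,0,0,0],
])

```text
time: 4.05
eef_pos: [0.5439, 0.0259, 0.1935]
tcp_rot: [0.003, 1.0, -0.0, 0.003]
contact_force: [-0.4, -0.1, -0.8]
opening: 0.365
finger_force: 42.3
```

```bash
python3 d.py "[[.56,.245,.14],[-1,.007,0],[0,0,-1]]"
```

```text
delta [-0.0143  0.2192  0.0534] [-0.0009  0.0066  0.0002] | cur [0.5439 0.0259 0.1935] F [-0.4 -0.1 -0.8] op 0.365 q [-0.14  0.03  1.94 -0.    1.17 -1.7 ] t 4.05
```

To row units: 0.219 m is 10.95, 0.165 m is 8.25.

Emit:
inch_along([
  [-0.2,2.75,0,0,0,0,0],
  [-0.4,5.5,0,0,0,0,0],
  [-0.6,8.25,0.5,0,0,0,0],
  [-0.7,10.95,2.5,0,0,0,0],
  [-0.7,10.95,5,0,0,0,0],
  [-0.7,10.95,7,0,0,0,0],
  [-0.7,10.95,8.25,0,0,0,0],
  [-0.7,10.95,8.25,0,0,0,0],
  [-0.7,10.95,8.25,0,0,0,0.6],
  [-0.7,10.95,8.25,0,0,0,0.6],
])

```text
time: 5.3
eef_pos: [0.5582, 0.2451, 0.0257]
tcp_rot: [0.003, 1.0, 0.0, 0.0]
contact_force: [1.1, 0.9, -0.5]
opening: 0.599
finger_force: 0.0
```

Emit:
inch_along([
  [0,0,0,0,0,0,0.65],
  [0,0,-3,0,0,0,0.65],
  [0,0,-6,0,0,0,0.65],
  [0,0,-8,0,0,0,0.65],
  [0,0,-10,0,0,0,0.65],
  [0,0,-10,0,0,0,0.65],
])

```text
time: 6.05
eef_pos: [0.5601, 0.2457, 0.2309]
tcp_rot: [0.003, 1.0, 0.001, 0.005]
contact_force: [0.4, -0.6, 0.0]
opening: 0.648
finger_force: 0.0
```

Run:
```python
from h import *
t=cam("top");s=cam("scene")
a=cv2.resize(t["pixels"][170:240,165:265,::-1],None,fx=3,fy=3);b=cv2.resize(t["pixels"][138:258,240:400,::-1],None,fx=3,fy=3)
c=np.zeros((360,790,3),np.uint8);c[:210,:300]=a;c[:,305:785]=b;cv2.imwrite("pics/chk.png",c)
```

```text
(no output)
```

View pics/chk.png

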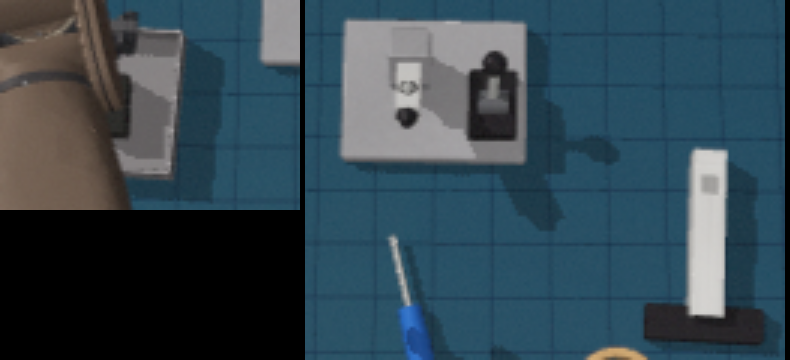

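```bash
python3 d.py "[[.505,-.277,.19],[-.9988,.0496,0],[0,0,-1]]"
```

```text
delta [ 0.0492 -0.5224  0.0354] [0.0002 0.0007 0.0428] | cur [0.5577 0.245  0.2255] F [-0.1  0.4 -1.1] op 0.651 q [ 0.25  0.15  1.75 -0.    1.24 -1.32] t 6.15
```

To row units: -0.52 m is -26, -0.42 m is -21, 0.043 rad is 0.43.

Emit:
inch_along([
  [0.3,-3,0,0,0,0.2,0.65],
  [0.6,-6,0,0,0,0.43,0.65],
  [0.9,-9,0,0,0,0.43,0.65],
  [1.2,-12,0,0,0,0.43,0.65],
  [1.5,-15,0,0,0,0.43,0.65],
  [1.8,-18,0,0,0,0.43,0.65],
  [2.1,-21,0,0,0,0.43,0.65],
  [2.3,-24,0.75,0,0,0.43,0.65],
  [2.45,-26,1.75,0,0,0.43,0.65],
  [2.45,-26.1,1.75,0,0,0.43,0.65],
])

```text
time: 7.4
eef_pos: [0.5027, -0.2777, 0.1857]
tcp_rot: [0.027, 1.0, 0.002, -0.003]
contact_force: [-0.3, -0.1, -0.0]
opening: 0.652
finger_force: 0.0
```

Emit:
inch_along([
  [0,0,0,0,0,0,0.65],
  [0,0,0,0,0,0,0.65],
])

```text
time: 7.65
eef_pos: [0.5056, -0.2754, 0.1904]
tcp_rot: [0.024, 1.0, 0.0, 0.0]
contact_force: [0.3, -0.3, 0.3]
opening: 0.651
finger_force: 0.0
```

```bash
python3 wv.py w2; python3 d.py "[[.505,-.277,.19],[-.9988,.0496,0],[0,0,-1]]"
```

```text
delta [ 0.0006 -0.0016  0.0007] [-0.0002  0.0005  0.0016] | cur [ 0.5057 -0.2754  0.1907] F [-0.2  0.2  0.1] op 0.65 q [-0.67  0.11  1.86  0.    1.17 -2.2 ] t 7.7
```

View pics/w2.png

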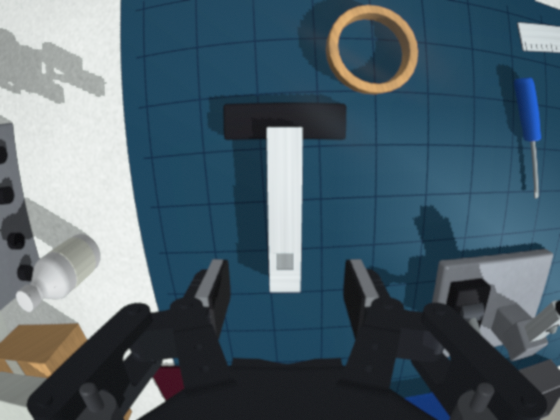

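Create fit3.py:
```python
from fit import *
w=pickle.load(open("w2.pkl","rb"))
p=fit([(w,(270,291.5),[0,.016,.032]),(w,(300.5,291.5),[0,-.016,.032]),(w,(285,261.5),[.036,0,.031]),(w,(266.5,127),[.17,.016,.032]),(w,(302.5,127),[.17,-.016,.032])],[.61,-.283,3.09],"arm_w")
print(p[:2]+.105*np.array([np.cos(p[2]),np.sin(p[2])]))
```

```bash
python3 fit3.py | tail -3
python3 d.py "[[.507,-.277,.003],[-.9988,.0496,0],[0,0,-1]]"
```

```text
arm_w [ 0.6108 -0.2814  3.0955]
[[0.2, 0.2], [-0.3, 0.2], [0.1, -0.3], [0.5, 0.0], [-0.5, -0.1]]
[ 0.50595944 -0.2765858 ]
delta [-0.0013 -0.0015  0.1877] [-0.0002  0.0005  0.0016] | cur [ 0.5057 -0.2754  0.1907] F [-0.2  0.2  0.1] op 0.65 q [-0.67  0.11  1.86  0.    1.17 -2.2 ] t 7.7
```

Emit:
inch_along([
  [0,-0.05,3,0,0,0,0.65],
  [0,-0.05,6,0,0,0,0.65],
  [0,-0.05,8.25,0,0,0,0.65],
  [0,-0.05,9,0,0,0,0.65],
  [0,-0.05,9.275,0,0,0,0.65],
  [0,-0.05,9.275,0,0,0,0.65],
  [0,-0.05,9.275,0,0,0,0],
  [0,-0.05,9.275,0,0,0,0],
  [0,-0.05,9.275,0,0,0,0],
  [0,-0.05,9.275,0,0,0,0],
], grip_n=70)

```text
time: 8.95
eef_pos: [0.5067, -0.2787, 0.0071]
tcp_rot: [0.025, 1.0, -0.001, 0.002]
contact_force: [-1.6, 0.6, 6.5]
opening: 0.362
finger_force: 72.4
```

```bash
python3 d.py "[[.507,-.277,.003],[-.9988,.0496,0],[0,0,-1]]"
```

```text
delta [-0.0002  0.0017  0.0041] [-0.0021  0.0032 -0.0003] | cur [ 0.5067 -0.2787  0.0071] F [-1.6  0.6  6.5] op 0.362 q [-0.68  0.36  1.94  0.    0.83 -2.2 ] t 8.95
```

Create ins.py:
```python
import sys
from h import *
s=float(sys.argv[1]); m=np.array(eval(sys.argv[2])) if len(sys.argv)>2 else np.array([-.104,0,-.0089])
O=np.array([.676,.0255,.085]);b=np.array([np.cos(3.1355),np.sin(3.1355),0])
nx=.866025*b+[0,0,.5];nz=-.5*b+[0,0,.866025]
Rt=M(nx,-nz);p=O+s*nx-Rt.apply(m);print(p.round(4));delta(p,Rt)
st=ctrl.get_state();Rc=R.from_quat(st["tcp_rot"]);print("mouth in neck (tool m)",M(nx,-nz).inv().apply(st["eef_pos"]+Rc.apply(m)-O).round(4))
```

```text
(no output)
```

Emit:
inch_along([
  [0,0,-1,0,0,0,0],
  [0,0,-3.5,0,0,0,0],
  [0,0,-6.5,0,0,0,0],
  [0,0,-9.5,0,0,0,0],
  [0,0,-11.5,0,0,0,0],
  [0,0,-11.5,0,0,0,0],
  [0,0,-11.5,0,0,0,0],
])

```text
time: 9.82
eef_pos: [0.5042, -0.2769, 0.2333]
tcp_rot: [0.025, 1.0, 0.001, -0.001]
contact_force: [0.8, 0.7, -2.7]
opening: 0.362
finger_force: 71.4
```

```bash
python3 ins.py .12
```

```text
[0.4776 0.0267 0.1893]
delta [0.0417 0.3018 0.0446] [ 0.0131  0.5213 -0.0423] | cur [ 0.5042 -0.2769  0.2333] F [ 0.8  0.7 -2.7] op 0.362 q [-0.68  0.07  1.82 -0.    1.25 -2.2 ] t 9.82
mouth in neck (tool m) [ 0.1356 -0.308  -0.1029]
```

To row units: 0.302 m is 15.1, 0.29 m is 14.5, 0.521 rad is 5.21.

Emit:
inch_along([
  [1,2.5,0,0.05,1.5,-0.2,0],
  [2.1,5,0,0.1,3,-0.3,0],
  [2.1,7.5,0,0.13,4.5,-0.42,0],
  [2.1,10,0,0.13,5.21,-0.42,0],
  [2.1,12.5,0.5,0.13,5.21,-0.42,0],
  [2.1,14.5,1.5,0.13,5.21,-0.42,0],
  [2.1,15.1,2.25,0.13,5.21,-0.42,0],
  [2.1,15.1,2.25,0.13,5.21,-0.42,0],
  [2.1,15.1,2.25,0.13,5.21,-0.42,0],
])

```text
time: 10.95
eef_pos: [0.4784, 0.025, 0.1897]
tcp_rot: [0.004, 0.966, -0.0, -0.258]
contact_force: [0.5, -0.4, -1.5]
opening: 0.36
finger_force: 71.3
```

```bash
python3 ins.py .12
```

Run:
```python
from h import *
import pickle
t=cam("top");s=cam("scene");pickle.dump((t,s),open("c1.pkl","wb"))
a=cv2.resize(t["pixels"][138:248,240:330,::-1],None,fx=4.3,fy=4.3,interpolation=cv2.INTER_CUBIC)
b=cv2.resize(s["pixels"][180:290,215:310,::-1],None,fx=4.3,fy=4.3,interpolation=cv2.INTER_CUBIC)
print(a.shape,b.shape);cv2.imwrite("pics/chk2.png",np.hstack([a,b]))
```

```text
[0.4776 0.0267 0.1893]
delta [0.0005 0.0017 0.0008] [-0.0013  0.002  -0.0023] | cur [0.4784 0.025  0.1897] F [ 0.5 -0.4 -1.5] op 0.36 q [-0.13  0.2   1.82 -0.06  1.64 -1.68] t 10.95
mouth in neck (tool m) [ 0.1196 -0.0019 -0.001 ]
(473, 387, 3) (473, 408, 3)
```

View pics/chk2.png

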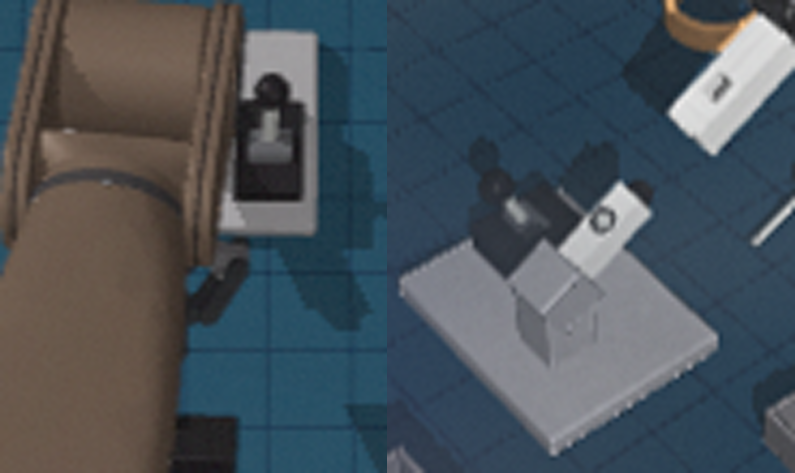

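Create pr.py:
```python
from h import *
import pickle
t,s=pickle.load(open("c1.pkl","rb"));st=ctrl.get_state()
O=np.array([.676,.0255,.085]);b=np.array([np.cos(3.1355),np.sin(3.1355),0]);by=np.array([-b[1],b[0],0])
nx=.866025*b+[0,0,.5];nz=-.5*b+[0,0,.866025]
f=lambda P:((proj(s,P)[0]-[215,180]+.5)*4.3-.5).round(1)
for n,q in dict(button=(.036,0,.0145),col1=(0,.021,.021),col2=(0,-.021,.021),st1=(.063,.0115,.0115),st2=(.063,-.0115,.0115),).items(): print(n,f(O+np.c_[nx,by,nz]@np.array(q)))
Rc=R.from_quat(st["tcp_rot"]);m=np.array([-.104,0,-.0089])
for n,q in dict(hole=(.036,0,.016),m1=(0,.016,.016),m2=(0,-.016,.016),m3=(0,.016,-.016),m4=(0,-.016,-.016)).items():
    q=np.array(q)*[1,-1,-1]; print(n,f(st["eef_pos"]+Rc.apply(m+q)))
P=O+.036*nx
print("px/mm along x,y,z",[((f(P+1e-2*a)-f(P))/10).round(2) for a in(nx,by,nz)])
```

```bash
python3 pr.py
```

```text
button [214.5 218.7]
col1 [156.5 236.9]
col2 [193.8 272.4]
st1 [232.4 181.9]
st2 [253.3 200.6]
hole [327.8  86.5]
m1 [277.8 112.4]
m2 [307.5 137.6]
m3 [294.9 131.3]
m4 [324.3 156.1]
px/mm along x,y,z [array([ 0.97, -1.07]), array([-0.89, -0.81]), array([-0.59, -0.53])]
```

To row units: 0.001 m is 0.05, -0.064 m is -3.2.

Emit:
inch_along([
  [-0.75,0,0.05,0,0,0,0],
  [-1.5,0,0.05,0,0,0,0],
  [-2,0,0.05,0,0,0,0],
  [-2.5,0,0.05,0,0,0,0],
  [-2.9,0,0.05,0,0,0,0],
  [-3.2,0,0.05,0,0,0,0],
  [-3.2,0,0.05,0,0,0,0],
])

```text
time: 11.92
eef_pos: [0.5334, 0.0257, 0.1569]
tcp_rot: [0.003, 0.966, -0.0, -0.258]
contact_force: [-0.3, -0.3, -1.6]
opening: 0.362
finger_force: 71.3
```

```bash
python3 ins.py 0 '[-.104,.002,-.0089]'
```

```text
[0.5815 0.0241 0.1293]
delta [-0.0554 -0.0013 -0.    ] [-0.0014  0.002  -0.001 ] | cur [0.5334 0.0257 0.1569] F [-0.3 -0.3 -1.6] op 0.362 q [-0.12  0.35  1.7  -0.06  1.61 -1.67] t 11.93
mouth in neck (tool m) [ 0.0554  0.0013 -0.0001]
```

Emit:
inch_along([
  [-0.2,0,0,0,0,0,0],
  [-0.4,0,0,0,0,0,0],
  [-0.4,0,0,0,0,0,0],
])

```text
time: 12.3
eef_pos: [0.5404, 0.0256, 0.153]
tcp_rot: [0.003, 0.966, -0.0, -0.258]
contact_force: [0.6, 0.1, -1.1]
opening: 0.363
finger_force: 71.3
```

```bash
python3 ins.py 0 '[-.104,.002,-.0089]'|tail -2
```

```text
delta [-0.0475 -0.0013  0.0001] [-0.0014  0.0024 -0.0011] | cur [0.5404 0.0256 0.153 ] F [ 0.6  0.1 -1.1] op 0.363 q [-0.11  0.37  1.68 -0.06  1.61 -1.67] t 12.3
mouth in neck (tool m) [ 0.0475  0.0012 -0.0003]
```

To row units: -0.02 m is -1, -0.015 m is -0.75.

Emit:
inch_along([
  [-0.25,0,0,0,0,0,0],
  [-0.5,0,0,0,0,0,0],
  [-0.75,0,0,0,0,0,0],
  [-1,0,0,0,0,0,0],
  [-1,0,0,0,0,0,0],
])

```text
time: 12.92
eef_pos: [0.5591, 0.0254, 0.1432]
tcp_rot: [0.003, 0.967, -0.0, -0.256]
contact_force: [3.2, -0.0, 0.3]
opening: 0.362
finger_force: 71.8
```

```bash
python3 ins.py 0 '[-.104,.002,-.0089]'|tail -2
```

```text
delta [-0.0263 -0.0012  0.0011] [-0.0015  0.0065 -0.0012] | cur [0.5591 0.0254 0.1432] F [ 3.2 -0.   0.3] op 0.362 q [-0.11  0.42  1.64 -0.05  1.6  -1.66] t 12.93
mouth in neck (tool m) [ 0.0264  0.0011 -0.0016]
```

To row units: -0.022 m is -1.1, -0.02 m is -1.

Emit:
inch_along([
  [-0.25,0,0,0,0,0,0],
  [-0.5,0,0,0,0,0,0],
  [-0.75,0,0,0,0,0,0],
  [-1,0,0,0,0,0,0],
  [-1.1,0,0,0,0,0,0],
  [-1.1,0,0,0,0,0,0],
])

```text
time: 13.68
eef_pos: [0.578, 0.0254, 0.1312]
tcp_rot: [0.003, 0.967, 0.0, -0.256]
contact_force: [6.0, 0.4, -2.4]
opening: 0.364
finger_force: 71.8
```

```bash
python3 ins.py 0 '[-.104,.002,-.0089]'|tail -2
```

```text
delta [-0.004  -0.0013 -0.    ] [-0.0013  0.0067 -0.0011] | cur [0.578  0.0254 0.1312] F [ 6.   0.4 -2.4] op 0.364 q [-0.11  0.47  1.6  -0.05  1.59 -1.66] t 13.68
mouth in neck (tool m) [ 0.0041  0.0012 -0.0006]
```

Emit:
inch_along([
  [-0.1,0,0,0,0,0,0],
  [-0.2,0,0,0,0,0,0],
  [-0.2,0,0,0,0,0,0],
])

```text
time: 14.05
eef_pos: [0.5796, 0.0254, 0.1298]
tcp_rot: [0.003, 0.966, 0.0, -0.259]
contact_force: [1.7, 0.3, -0.3]
opening: 0.366
finger_force: 71.7
```

```bash
python3 ins.py 0 '[-.104,.002,-.0089]'|tail -2
```

```text
delta [-0.0018 -0.0013 -0.0005] [-0.0012  0.0006 -0.0011] | cur [0.5796 0.0254 0.1298] F [ 1.7  0.3 -0.3] op 0.366 q [-0.11  0.47  1.59 -0.05  1.6  -1.66] t 14.05
mouth in neck (tool m) [0.0018 0.0012 0.0004]
```

Emit:
inch_along([
  [-0.075,0,0,0,0,0,0],
  [-0.15,0,0,0,0,0,0],
  [-0.15,0,0,0,0,0,0],
])

```text
time: 14.42
eef_pos: [0.5819, 0.0255, 0.1286]
tcp_rot: [0.003, 0.966, 0.0, -0.259]
contact_force: [-2.8, -0.1, -1.1]
opening: 0.358
finger_force: 71.6
```

```bash
python3 ins.py 0 '[-.104,.002,-.0089]'|tail -2
```

```text
delta [ 0.0007 -0.0014 -0.0004] [-0.0012 -0.0005 -0.001 ] | cur [0.5819 0.0255 0.1286] F [-2.8 -0.1 -1.1] op 0.358 q [-0.11  0.48  1.58 -0.05  1.6  -1.66] t 14.43
mouth in neck (tool m) [-0.0007  0.0013  0.0005]
```

To row units: -0.0025 m is -0.125, -0.001 m is -0.05.

Emit:
inch_along([
  [-0.05,0,0,0,0,0,0],
  [-0.125,0,0,0,0,0,0],
  [-0.125,0,0,0,0,0,0],
])

```text
time: 14.8
eef_pos: [0.5821, 0.0255, 0.129]
tcp_rot: [0.003, 0.965, -0.0, -0.263]
contact_force: [-10.3, 1.2, 6.7]
opening: 0.358
finger_force: 71.7
```

```bash
python3 ins.py 0 '[-.104,.002,-.0089]'|tail -2
```

Run:
```python
from h import *
import pickle
s=cam("scene")
crop(s,215,180,310,290,4.3,"pics/chk3.png")
```

```text
delta [ 0.0007 -0.0014  0.    ] [-0.0014 -0.0078 -0.0012] | cur [0.5821 0.0255 0.129 ] F [-10.3   1.2   6.7] op 0.358 q [-0.11  0.49  1.58 -0.05  1.61 -1.66] t 14.8
mouth in neck (tool m) [-0.0007  0.0013  0.0008]
```

View pics/chk3.png

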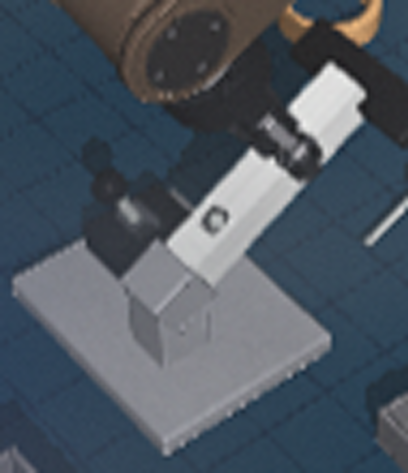

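To row units: -0.13 m is -6.5, -0.08 m is -4.

Emit:
inch_along([
  [0.075,0,0,0,0,0,0.35],
  [0.075,0,0,0,0,0,0.6],
  [0.075,0,0,0,0,0,0.6],
  [0.075,0,0,0,0,0,0.6],
  [0.075,0,-1.5,0,0,0,0.6],
  [0.075,0,-4,0,0,0,0.6],
  [0.075,0,-6.5,0,0,0,0.6],
  [0.075,0,-6.5,0,0,0,0.6],
])

```text
time: 15.85
eef_pos: [0.6515, 0.0248, 0.246]
tcp_rot: [0.003, 0.968, -0.001, -0.253]
contact_force: [1.3, 0.7, -0.4]
opening: 0.6
finger_force: 0.0
```

```bash
python3 d.py "[[.745,-.0605,.22],[-1,.006,0],[0,0,-1]]"
```

```text
delta [-0.0948 -0.0847 -0.0231] [-0.0026 -0.5108 -0.001 ] | cur [0.6515 0.0248 0.246 ] F [ 1.3  0.7 -0.4] op 0.6 q [-0.1   0.51  1.31 -0.05  1.83 -1.66] t 15.85
```

The rows are not in the units I measure in: shifts go in units of 20 mm and turns go in units of 0.1 rad. I convert before sending: -0.095 m is -4.75, -0.085 m is -4.25, -0.511 rad is -5.11.

Emit:
inch_along([
  [-1,-1,-0.75,0,-1.5,0,0],
  [-2.25,-2.5,-1.15,0,-3,0,0],
  [-3.5,-3.5,-1.15,0,-4.5,0,0],
  [-4.75,-4.25,-1.15,0,-5.11,0,0],
  [-4.75,-4.25,-1.15,0,-5.11,0,0],
  [-4.75,-4.25,-1.15,0,-5.11,0,0],
], grip_n=40)

```text
time: 16.6
eef_pos: [0.741, -0.0599, 0.2131]
tcp_rot: [0.003, 1.0, -0.001, -0.006]
contact_force: [-0.4, -0.0, 0.2]
opening: 0.0
finger_force: 0.0
```

```bash
python3 d.py "[[.745,-.0605,.085],[-1,.006,0],[0,0,-1]]"; python3 wv.py w3
```

```text
delta [-0.0056 -0.0004  0.128 ] [-0.0011 -0.0124 -0.0001] | cur [ 0.741  -0.0599  0.2131] F [-0.4 -0.   0.2] op 0.0 q [-0.22  0.45  1.39 -0.    1.31 -1.78] t 16.6
```

View pics/w3.png

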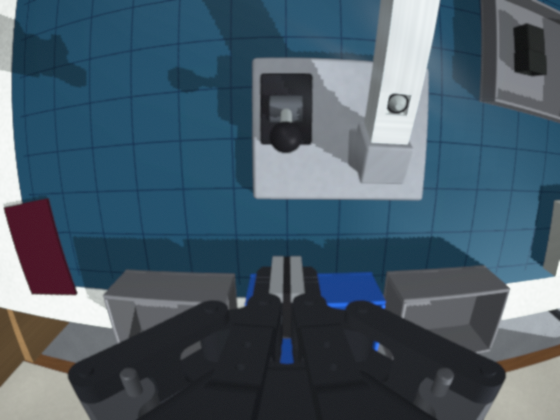

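To row units: 0.127 m is 6.35, 0.09 m is 4.5, -0.012 rad is -0.12.

Emit:
inch_along([
  [-0.25,0,2,0,-0.12,0,0],
  [-0.25,0,4.5,0,-0.12,0,0],
  [-0.25,0,6.35,0,-0.12,0,0],
  [-0.25,0,6.35,0,-0.12,0,0],
])

```text
time: 17.15
eef_pos: [0.7424, -0.0592, 0.0822]
tcp_rot: [0.003, 1.0, 0.0, -0.003]
contact_force: [-0.2, -0.6, 0.7]
opening: -0.004
finger_force: 0.0
```

Emit:
inch_along([
  [0.75,0,0,0,0,0,0],
  [1.5,0,0,0,0,0,0],
  [2,0,0,0,0,0,0],
  [2.5,0,0,0,0,0,0],
  [3,0,0,0,0,0,0],
  [3.5,0,0,0,0,0,0],
  [3.5,0,0,0,0,0,0],
])

```text
time: 18.02
eef_pos: [0.6738, -0.0601, 0.0859]
tcp_rot: [0.003, 1.0, -0.001, -0.0]
contact_force: [0.3, -0.9, 0.3]
opening: 0.004
finger_force: 0.0
```

```bash
python3 d.py "[[.651,-.0605,.085],[-1,.006,0],[0,0,-1]]"
```

```text
delta [ 0.0228 -0.0005  0.0009] [-0.0013 -0.0009 -0.0004] | cur [ 0.6738 -0.0601  0.0859] F [ 0.3 -0.9  0.3] op 0.004 q [-0.24  0.43  1.67 -0.    1.04 -1.8 ] t 18.02
```

To row units: 0.022 m is 1.1, 0.016 m is 0.8.

Emit:
inch_along([
  [0.4,0,0,0,0,0,0],
  [0.8,0,0,0,0,0,0],
  [1.1,0,0,0,0,0,0],
  [1.1,0,0,0,0,0,0],
])

```text
time: 18.52
eef_pos: [0.6525, -0.0602, 0.0863]
tcp_rot: [0.003, 1.0, -0.001, 0.0]
contact_force: [-0.1, 0.5, 0.7]
opening: -0.0
finger_force: 0.0
```

Emit:
inch_along([
  [0.1,0,0,0,0,0,0],
  [0.25,0,0,0,0,0,0],
  [0.25,0,0,0,0,0,0],
])

```text
time: 18.9
eef_pos: [0.6518, -0.0603, 0.0869]
tcp_rot: [0.004, 1.0, -0.001, 0.006]
contact_force: [11.4, -0.3, -7.1]
opening: -0.003
finger_force: 5.3
```

```bash
python3 wv.py w4
```

Run:
```python
import cv2
i=cv2.imread("pics/w4.png");cv2.imwrite("pics/w4s.png",i)
```

```text
(no output)
```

View pics/w4.png

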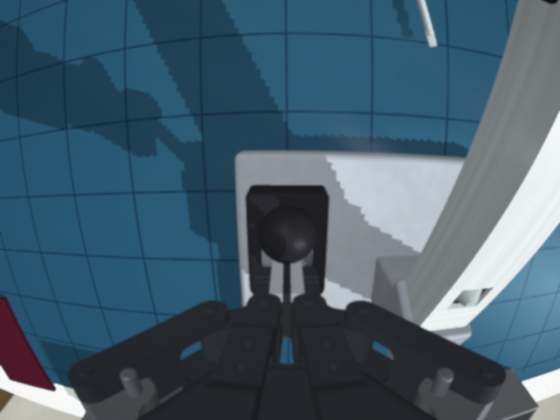

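The knob, at about (287,235), is leaning fully towards the robot against its stop, with 11 N on the fingers. The button still shows in the arm's hole at (472,297). Next I back off and rise clear.

To row units: -0.14 m is -7, -0.1 m is -5.

Emit:
inch_along([
  [-1,0,0,0,0,0,0],
  [-2.5,0,0,0,0,0,0],
  [-2.5,0,-2.5,0,0,0,0],
  [-2.5,0,-5,0,0,0,0],
  [-2.5,0,-7,0,0,0,0],
  [-2.5,0,-7,0,0,0,0],
  [-2.5,0,-7,0,0,0,0],
])

```text
time: 19.82
eef_pos: [0.6975, -0.0601, 0.2257]
tcp_rot: [0.003, 1.0, -0.001, 0.0]
contact_force: [-1.0, -0.2, -1.1]
opening: 0.001
finger_force: 0.0
```

Run:
```python
from h import *
s=cam("scene");w=cam("wrist")
a=cv2.resize(s["pixels"][170:300,200:380,::-1],None,fx=2.3,fy=2.3);b=cv2.resize(w["pixels"][:330,200:560,::-1],None,fx=.9,fy=.906)
cv2.imwrite("pics/end.png",np.hstack([a,b[:299]]) if a.shape[0]==299 else a)
```

```text
(no output)
```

View pics/end.png

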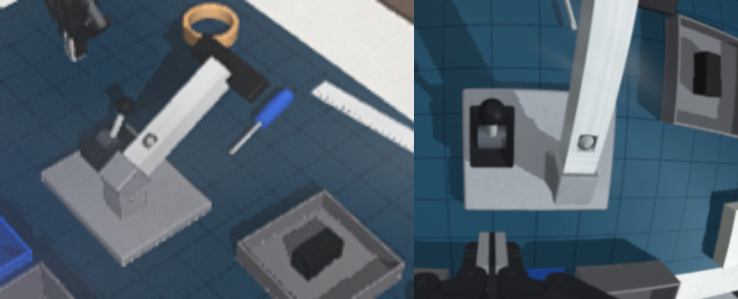

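The picture shows the cap in the tray at (316,250) and the arm home with the button in its hole at (150,140). The lever leans towards the robot at (122,105), and the gripper is clear.

```bash
python3 -c "
from plant import ctrl
print(ctrl.sign_off())"
```

```text
the job is handed in; nothing more can be done
None
```

The job is handed in at about 20 s of the 72 s allowed: in the last pictures the cap lies in the tray, the arm is fully home with the button out through its hole, the lever is on, and the gripper is clear; no verdict was returned.

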